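# Key a belt pulley onto its pump

### The job

The toothed pulley is sitting loose on the fuel pump's shaft, propped up on the locating pin. Push it round with a fingertip until the notch in its hub drops over the pin, then press the hub straight down until the pulley is fully home on the shaft's shoulder, and move clear. Do not lift the pulley off, and leave the other parts on the bench where they stand.

Things in the scene. Friction and masses are not known exactly. Their poses are not given: they have to be found in the camera images.
- pump: Aluminium fuel pump fixed upright on a 150 mm square stand, shaft up (it does not turn). Origin: on the shaft axis at bench level; z up, x from the axis to the locating pin. Three cylinder heads reach 91 mm from the axis, under 80 mm high. Shaft 20 mm diameter, its end 147 mm above the bench. From 30 to 68 mm off the axis the room under the pulley is free down to 100 mm above the bench.
- pump_seat (a point): Centre of the shaft's shoulder (42 mm diameter), the face that the hub's underside rests on when the pulley is home: on the axis, 120 mm above the bench.
- pump_pin (a point): Top of the upright locating pin: 7 mm diameter, 16 mm from the shaft axis, standing 10 mm above the shoulder, fixed. Hidden under the hub until the notch is over it.
- pump_pointer (a point): Tip of the cast timing pointer on the pump, outside the pulley's rim in the direction of the pin: 83 mm from the axis, top 147 mm above the bench; its post is 16 mm wide and reaches 98 mm from the axis.
- seal_ring (a joint): Dark dust-seal ring round the shoulder (outer diameter 52 mm), a stiff sliding fit. 0: at the start, its top 8 mm above the shoulder; 0.008: level with the shoulder. Under the hub it slides down with about 13 N and stays down; the pulley's weight alone does not move it.
- pulley: Loose steel-grey toothed belt pulley, lightly oiled, about 0.55 kg, lying flat. Origin: centre of the hub's underside; z up, x from the axis through the notch. Hub: 54 mm diameter, 30 mm high, bore 21.5 mm. Rim: 0 to 26 mm above the origin, 138 mm inside, 163 mm outside. At the start it rests on pin and seal ring, cocked about 3 degrees, notch 35 to 180 degrees from the pin, either way round.
- pulley_spoke (a point): Middle of the top face of one of three straight spokes: 14 mm wide, 6 to 18 mm above the pulley's origin, at 60 (this one), 180 and 300 degrees from its x axis, counter-clockwise from above. This point is 48 mm from the axis. Between the spokes are open windows, 42 mm from hub to rim. A push of 1 to 5 N on the side of a spoke turns the pulley.
- pulley_notch (a point): Point in the notch that belongs over the pin, 16 mm from the pulley's axis, level with the hub's underside. The notch is a keyway open to the bore, cut through the hub's full height: 9.5 mm wide, ending 21.5 mm from the axis. Once over the pin, the pulley drops 2 to 3 mm onto the seal ring and the pin stops it from turning on; the last 7 to 8 mm are pressed.
- pulley_mark (a point): Outer end of the timing mark, a short dark groove in the rim's top face on the notch's side, 76 mm from the axis, 26 mm above the pulley's origin. When it faces the pump's pointer, notch and pin are in line.
- pulley_face (a point): Centre of the hub's top face, 30 mm above the pulley's origin: a flat ring, 21.5 to 54 mm diameter (cut by the notch). The shaft's end is 13 mm below it at the start and 3 mm below it when the pulley is home.
- carton: Bystander: blue carton 150 x 105 x 65 mm; origin under its centre.
- idler: Bystander: black idler roller lying flat, 60 mm diameter, 26 mm high; origin under its centre.
- bolt: Bystander: flange bolt standing on its head, flange 28 mm diameter, 57 mm high; origin under its centre.
- socket: Bystander: wrench socket standing on end, 27 mm diameter, 38 mm high; origin under its centre.
Not all that is in view belongs to the job. Of the things that look like the pump, take the one that is farthest from the robot's base at the start.

How it is judged:
At the end, for the whole second after the job is handed in: The pulley is home and at rest: hub underside within 1.5 mm of the shoulder, notch within 3 mm of the pin and the axes within 2 mm seen from above, tilted less than 0.03 rad (z of pulley in the frame of pump_seat below 0.0015 m and horizontal distance between pulley_notch and pump_pin below 0.003 m and horizontal distance between pulley and pump_seat below 0.002 m and angle between pulley's own z axis and vertical below 0.03 rad and linear speed of pulley below 0.01 m/s and angular speed of pulley below 0.05 rad/s); the robot touches nothing.
It fails at once if the pulley was lifted: its hub's underside more than 18 mm above the shoulder (it starts at about 9 to 10 mm) (z of pulley in the frame of pump_seat above 0.018 m).
It fails at once if the carton was moved by more than 20 mm (distance of carton from where it was at the start of the episode above 0.02 m).
It fails at once if the idler was moved by more than 20 mm (distance of idler from where it was at the start of the episode above 0.02 m).
It fails at once if the bolt was moved by more than 20 mm (distance of bolt from where it was at the start of the episode above 0.02 m).
It fails at once if the socket was moved by more than 20 mm (distance of socket from where it was at the start of the episode above 0.02 m).
It also fails if it takes over 61 s, if anything falls off the work surface, if the arm or the gripper's body presses on something with over 40 N, if the wrist force passes 120 N, or if a joint passes its speed limit or range.

### The arm

A 6-joint arm with a two-finger parallel gripper is mounted at the origin on the work surface. World frame = base frame: x ahead of the robot, y to its left, z up, the work surface at z = 0. Lengths are in m, angles in rad, forces in N, time in s.
With the tool pointing down it reaches from about 0.35 to 0.775 m from the base axis. Payload 7.3 kg.
Tool frame: the origin (TCP) lies on the centre line of the jaws, within the pads' length; the fingertips stand 25 mm ahead of it and the grasp point (between the pads) lies 6 mm ahead of it; z points along the fingers, y is the direction in which the jaws open and shut (so a half turn about z gives the same grasp; the last joint's range is limited). The gripper opens to 92 mm and grips with 3 to 60 N. Pads are 19 mm wide; open, the fingers measure 130 mm over their backs; the gripper's body (75 mm by 190 mm) begins 47 mm behind the grasp point.
Start: joints at [-1.31, 0.342, 1.524, -0, 1.275, -0.146], TCP at [0.208, -0.482, 0.252] pointing down, gripper open.
Joint ranges: [-2.53, 2.53], [-0.77, 2.02], [0.04, 2.7], [-1, 4.14], [0.28, 2.66], [-3.11, 3.11]. Speed limits (rad/s): [2.57, 2.57, 3.14, 3.14, 3.14, 3.14].

### API

Orientations are given as [roll, pitch, yaw] about the fixed x, y, z axes, in that order (R = Rz(yaw) Ry(pitch) Rx(roll)).
In Python, from cell import telemetry, read_camera, workorder gives the robot as it stands.
- The arm moves only by the shell command python3 -m creep 'ROWS' [FORCE]. ROWS is JSON, one flat list of numbers, 5 for each row, row after row: the opening, from 0 (shut) to 1 (fully open), then the shift along the world's x, y, z in m, then the turn about the world's z in rad. A call has 1 to 12 rows; each row shifts and turns the pose as measured when the row begins; what a row does not reach is not made up. A row lasts 1/8 s, in which the tool goes at most 62.5 mm and 10.7 degrees, less where a joint would pass 70% of its speed; a pose out of reach is approached as far as the arm can. A call is refused whole if a number of a shift passes 0.0625 or a number of a turn 0.188, either way. A call with a gripper value outside its range is refused whole. The fingers move at their own pace and stop on an object; FORCE is the grip in N (left out, the last holds). Time passes only in rows, so rows that do not move let the fingers close. It gives the time, the measured TCP pose, the force and the opening at its end, in the units of the state.
- telemetry.observe(): the state, without advancing time (a new reading comes with each control period).
- read_camera(name): name is "scene" or "top" or "wrist"; returns a dict with "image" (400x640x3 uint8, red, green, blue), "fovy" (degrees; the focal length in pixels is half the picture's height over the tangent of half this angle, whatever the lens; pixels are square), "cx", "cy" (the principal point, pixels), "R" (3x3) and "t" (3): a world point X has camera coordinates R X + t. Camera axes: x right, y down, z forward; pixel columns grow to the right and rows downward; lengths in m; the calibration is good to about 2 mm. A picture is of the moment at which its call begins. There is no depth.
- workorder.hand_in(): hands the job in, once; it reports no verdict.
The state is a dict: "time": time; "qpos": joint angles; "qvel": joint speeds; "joint_efforts": joint torques, N m; "tool_pos": TCP position; "tool_rot": TCP orientation; "contact_force": force on the tool from outside, world axes, zero at the start; "torque": the same for the moment, N m; "opening": finger opening in m.
Only numpy, scipy, OpenCV 4.12 (cv2) and the standard library are available. Lean on these libraries where they do the work, as an engineer would, in place of code of your own. Each camera call takes 0.05 s, during which the arm holds its last target.

## Working session

There is one attempt and no reset: what is moved stays moved. The work goes in short steps, Python scripts to look and compute and a shell command to move; the robot and the scene stay as the last step left them, time stands still between calls to the robot, and variables do not carry over. Pictures are saved under pics/ and viewed, and the job is handed in when it is done.

```bash
ls; mkdir -p pics; cat > h.py <<'E'
import numpy as np, cv2
from cell import telemetry, read_camera, workorder
def snap(n,f):
    c=read_camera(n); cv2.imwrite(f'pics/{f}.png',c['image'][:,:,::-1]); np.save(f'pics/{f}.npy',c,allow_pickle=True); return c
def load(f): return np.load(f'pics/{f}.npy',allow_pickle=True).item()
def foc(c): return c['image'].shape[0]/2/np.tan(np.radians(c['fovy'])/2)
def ray(c,u,v):
    d=np.array([(u-c['cx'])/foc(c),(v-c['cy'])/foc(c),1]); R=np.array(c['R']);t=np.array(c['t'])
    return -R.T@t, R.T@d
def atz(c,u,v,z):
    o,d=ray(c,u,v); return o+d*(z-o[2])/d[2]
def proj(c,X):
    p=np.array(c['R'])@np.array(X)+np.array(c['t']); return np.array([c['cx']+foc(c)*p[0]/p[2],c['cy']+foc(c)*p[1]/p[2]])
E
python3 - <<'E'
from h import *
for n in ['scene','top','wrist']:
    c=snap(n,n+'0'); print(n,c['fovy'],c['cx'],c['cy'],c['t'],-np.array(c['R']).T@c['t'], [k for k in c])
print(telemetry.observe())
E
```

```text
pics
scene 52.124583407719626 324.17529546826756 206.04716063862378 [-0.04403072 -0.27105903  1.41516708] [ 1.07953272 -0.0944496   0.95068289] ['image', 'fovy', 'cx', 'cy', 'R', 't']
top 44.86691246726576 312.53738258323403 192.04695924518228 [-0.01714982  0.44189448  1.48102466] [0.30316493 0.01574139 1.51553361] ['image', 'fovy', 'cx', 'cy', 'R', 't']
wrist 64.93646261857342 319.31738439627156 201.02182643860658 [-0.52347491 -0.03802644  0.39111668] [ 0.28370189 -0.44819271  0.38351112] ['image', 'fovy', 'cx', 'cy', 'R', 't']
{'time': 0.15, 'qpos': array([-1.31002323e+00,  3.42542723e-01,  1.52475200e+00,  1.09681570e-05,
        1.27539101e+00, -1.46017052e-01]), 'qvel': array([-0.0008515 , -0.00206451, -0.00176682, -0.00191061,  0.00034406,
       -0.00120958]), 'joint_efforts': array([ 1.26422052e-03, -4.31470299e+01, -2.44353122e+01,  7.19074253e-02,
        5.38829877e-02, -8.39477070e-05]), 'tool_pos': array([ 0.20767218, -0.48190304,  0.25123087]), 'tool_rot': array([-3.14051273e+00, -1.69419566e-04,  4.06786861e-01]), 'contact_force': array([-0.59814584, -0.97991213, -0.13205593]), 'torque': array([0.01300535, 0.07840948, 0.02859518]), 'opening': 0.09172361345753276}
```

View pics/scene0.png

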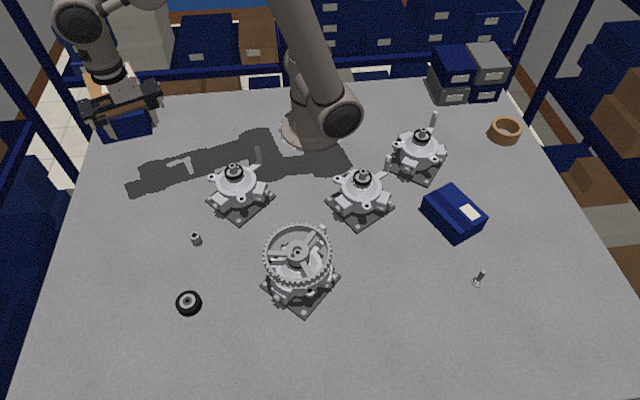

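View pics/top0.png

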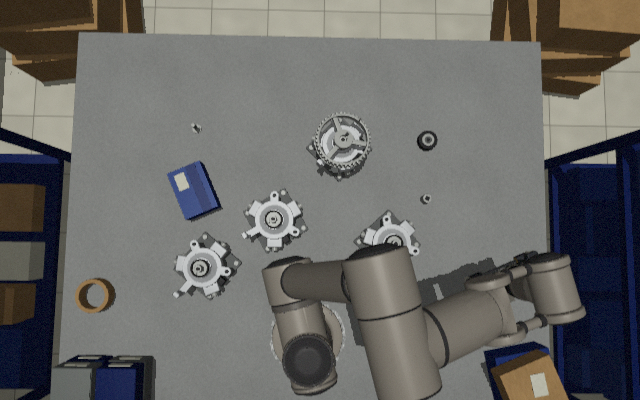

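View pics/wrist0.png

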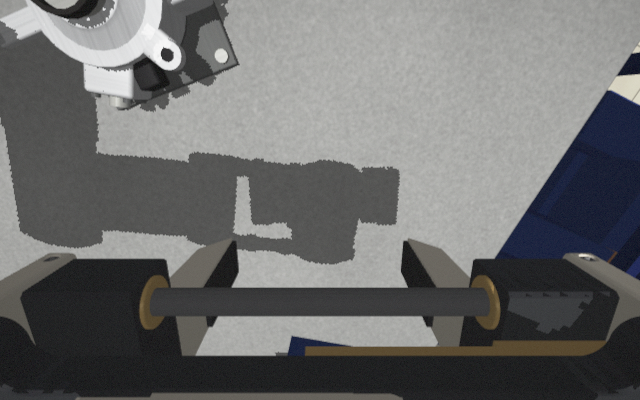

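Four pump-like units in the top view: (343,140) with the pulley on it, (274,218), (203,267) and (393,237). The one at (343,140) is farthest from the base and is the only one carrying the pulley. I'll confirm it in an enlarged crop.

```bash
python3 - <<'E'
from h import *
t=load('top0')['image'][95:195,290:400,::-1]; s=load('scene0')['image'][215:320,250:350,::-1]
a=cv2.resize(t,(400,364),interpolation=cv2.INTER_CUBIC); b=cv2.resize(s,(347,364),interpolation=cv2.INTER_CUBIC)
cv2.imwrite('pics/crop0.png',np.hstack([a,b]))
c=load('top0')
for u,v in [(343,140),(274,218),(203,267),(393,237)]: 
    p=atz(c,u,v,.155); print(p, np.hypot(*p[:2]))
E
```

```text
[ 0.58003414 -0.09332458  0.155     ] 0.5874939032686654
[0.35491057 0.09861763 0.155     ] 0.3683570947410777
[0.21653901 0.29214261 0.155     ] 0.3636432985631944
[ 0.30638403 -0.23590555  0.155     ] 0.3866815218744145
```

View pics/crop0.png

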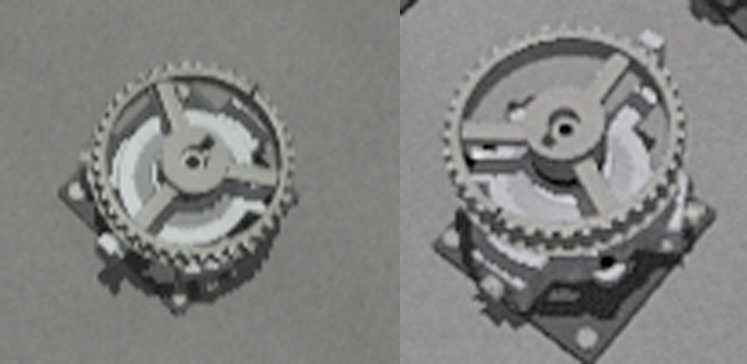

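```bash
python3 - <<'E'
from h import *
c=load('wrist0'); print(np.array(c['R']))
t=load('top0'); s=load('scene0')
ctr=atz(t,343,140,.16); print(ctr)
p=atz(t,290+108/3.64,95+243/3.64,.147); print(p, np.degrees(np.arctan2(*(p-ctr)[1::-1])),np.hypot(*(p-ctr)[:2]))
m=atz(t,290+255/3.64,95+90/3.64,.157); print(m,np.degrees(np.arctan2(*(m-ctr)[1::-1])),np.hypot(*(m-ctr)[:2]))
E
```

```text
[[ 0.39660837 -0.91798706 -0.00124833]
 [-0.87438714 -0.37818481  0.30401214]
 [-0.27955131 -0.11948224 -0.95266734]]
[ 0.57901664 -0.09292376  0.16      ]
[ 0.51749411 -0.02775931  0.147     ] 133.3533546969351 0.0896182301119669
[ 0.63933167 -0.14158336  0.157     ] -38.89511290912065 0.07749618741582652
```

```bash
python3 -m creep '[0.87,0.015,0.015,0.03,0, 0.87,0.03,0.035,0.03,0, 0.87,0.035,0.04,0.02,0, 0.87,0.035,0.04,0,0, 0.87,0.035,0.04,0,0, 0.87,0.035,0.04,0,0, 0.87,0.035,0.04,0,0, 0.87,0.035,0.04,0,0, 0.87,0.035,0.035,0,0, 0.87,0.03,0.03,0,0, 0.87,0.015,0.015,0,0, 0.87,0,0,0,0]'; python3 - <<'E'
from h import *
c=snap('wrist','w1'); o=telemetry.observe(); print(o['tool_pos'],o['tool_rot'],o['qpos'],o['contact_force'],o['opening'])
E
```

```text
time: 1.65
tool_pos: [0.55, -0.0975, 0.3297]
tool_rot: [-3.135, 0.001, 0.405]
contact_force: [0.4, -0.1, 0.5]
opening: 0.0795
[ 0.54948357 -0.09814552  0.32970979] [-3.1351983e+00  1.0662003e-03  4.0377779e-01] [-0.31623046  0.36132149  1.28132338  0.00411341  1.50396631  0.85050649] [-0.57561956  0.28182243  1.65418838] 0.08010810751273169
```

View pics/w1.png

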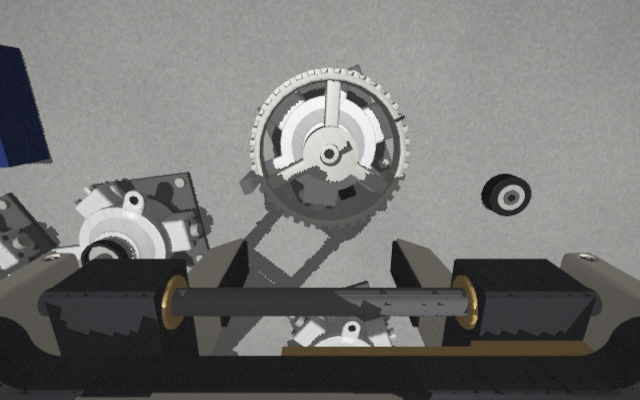

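The wrist view shows the hub at about (330,153), spokes up, lower left and lower right, the mark near (402,118) and the pointer near (248,182). I'll zoom in to measure these.

```bash
python3 - <<'E'
from h import *
c=load('w1'); t=c['image'][55:235,230:430,::-1]
cv2.imwrite('pics/w1z.png',cv2.resize(t,(660,594),interpolation=cv2.INTER_CUBIC))
E
```

```text
(no output)
```

View pics/w1z.png

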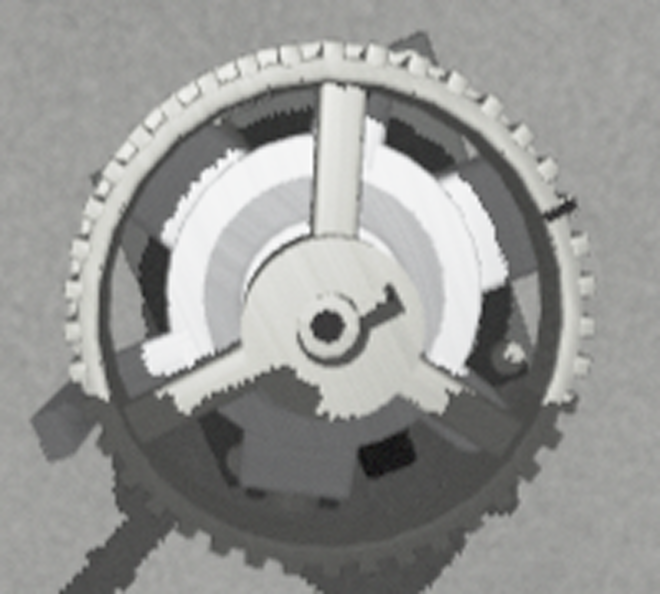

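```bash
python3 - <<'E'
from h import *
c=load('w1'); P=lambda x,y,z: atz(c,230+x/3.3,55+y/3.3,z)
ax=P(327,325,.147); hub=P(335,324,.160); mk=P(568,206,.156); pt=P(62,418,.147)
print(ax,hub)
for n,p,r in [('mark',mk,hub),('pointer',pt,ax),('spokeTop',P(340,155,.148),hub),('notch',P(388,300,.16),hub),('rimL',P(72,330,.15),hub),('rimR',P(592,330,.15),hub)]:
    d=(p-r)[:2]; print(n,np.degrees(np.arctan2(d[1],d[0])),np.hypot(*d))
t=load('top0'); print(atz(t,290+194/3.64,95+162/3.64,.147))
s=load('scene0'); print(atz(s,250+(566-400)/3.47,215+128/3.47,.147))
E
```

```text
[ 0.5829455  -0.09182808  0.147     ] [ 0.58593196 -0.09272807  0.16      ]
mark -40.168040663181806 0.07393421585790846
pointer 132.72206357235794 0.08771099292233478
spokeTop 21.709133174984743 0.04693291483921638
notch -42.200485731581274 0.016761921933906413
rimL 115.77352562829033 0.07915863869195545
rimR -69.21329616345947 0.07778800743478961
[ 0.58311655 -0.09480746  0.147     ]
[ 0.58394372 -0.09092942  0.147     ]
```

```bash
python3 -m creep '[0.87,0.017,0.003,-0.02,0, 0.87,0.0165,0.0026,-0.03,0, 0.87,0,0,-0.03,0, 0.87,0,0,-0.025,0, 0.87,0,0,-0.015,0, 0.87,0,0,0,0]'; python3 - <<'E'
from h import *
c=snap('wrist','w2'); o=telemetry.observe(); print(o['tool_pos'],o['tool_rot'],o['qpos'],o['contact_force'],o['opening'])
E
```

```text
time: 2.45
tool_pos: [0.58, -0.0988, 0.2077]
tool_rot: [-3.138, 0.002, 0.397]
contact_force: [0.6, -0.7, 0.4]
opening: 0.0799
[ 0.58045306 -0.0988945   0.20856684] [-3.13868940e+00  3.91761189e-04  3.96672085e-01] [-0.29986456  0.49453656  1.40569965  0.00208639  1.24352025  0.87358741] [ 0.09832638 -0.99129006  0.22330063] 0.08009539158006455
```

View pics/w2.png

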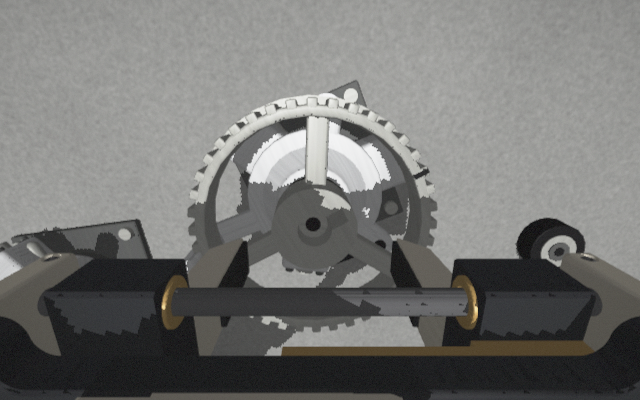

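```bash
python3 - <<'E'
from h import *
c=load('w2'); print(atz(c,313,224,.147)); o=telemetry.observe(); print(o['tool_pos'])
E
```

```text
[ 0.58296916 -0.09179581  0.147     ]
[ 0.58045306 -0.0988945   0.20856684]
```

```bash
python3 -m creep '[0.87,0.003,0.007,0,0, 0.87,0,0,0,0, 0.87,0,0,-0.008,0]'; python3 -m creep '[0.87,0,0.001,-0.01,0, 0.87,0,0,0,0]'
```

```text
time: 2.88
tool_pos: [0.5851, -0.0919, 0.2038]
tool_rot: [3.14, -0.005, 0.397]
contact_force: [-0.0, -0.9, -0.6]
opening: 0.0799
time: 3.12
tool_pos: [0.5846, -0.0905, 0.1922]
tool_rot: [3.141, -0.003, 0.397]
contact_force: [0.7, -0.1, 0.1]
opening: 0.0798
```

```bash
python3 -m creep '[0.87,-0.0015,-0.0015,-0.01,0, 0.87,0,0,-0.01,0, 0.87,0,0,-0.01,0, 0.87,0,0,-0.006,0, 0.87,0,0,0,0]'; python3 - <<'E'
from h import *
c=snap('wrist','w3'); snap('scene','s3')
s=load('s3')['image'][170:330,210:390,::-1]
cv2.imwrite('pics/s3z.png',cv2.resize(s,None,fx=3.3,fy=3.3,interpolation=cv2.INTER_CUBIC))
E
```

```text
time: 3.75
tool_pos: [0.5826, -0.0922, 0.1528]
tool_rot: [-3.141, -0.002, 0.397]
contact_force: [-0.0, -0.6, 0.1]
opening: 0.0798
```

View pics/w3.png

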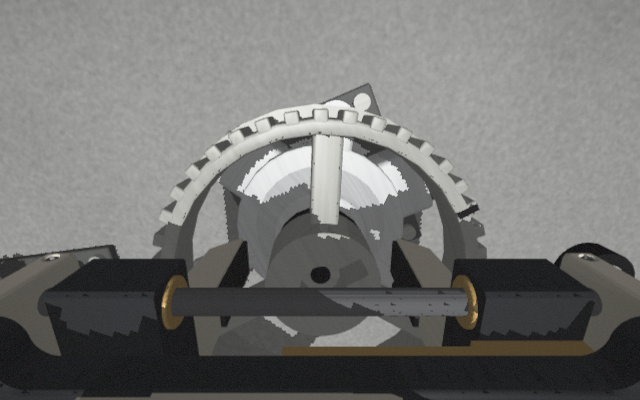

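View pics/s3z.png

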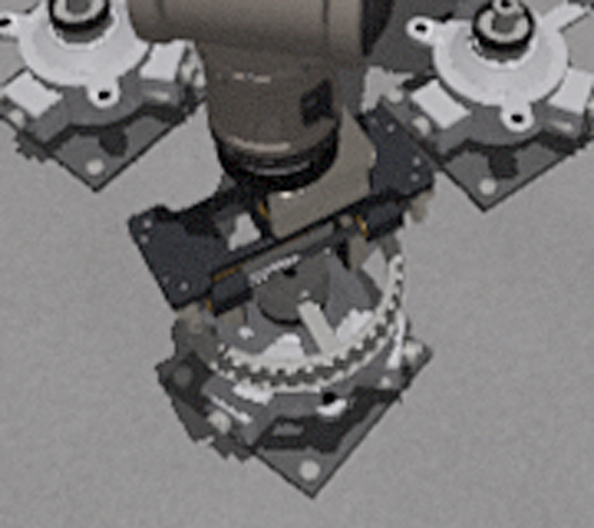

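```bash
python3 -m creep '[0.87,0,0,0,0.1, 0.87,0,0,0,0.1, 0.87,0,0,0,0.1, 0.87,0,0,0,0.1, 0.87,0,0,0,0.1]'
```

```text
time: 4.47
tool_pos: [0.5846, -0.0922, 0.1561]
tool_rot: [3.138, -0.007, 0.913]
contact_force: [-0.5, -0.7, 0.2]
opening: 0.0798
```

```bash
python3 -m creep '[0.87,-0.0015,0,-0.003,0]'; python3 - <<'E'
from h import *
c=snap('wrist','w4')
E
```

```text
time: 4.6
tool_pos: [0.5834, -0.0922, 0.1537]
tool_rot: [3.136, -0.007, 0.912]
contact_force: [-0.0, 0.2, -0.4]
opening: 0.0801
```

View pics/w4.png

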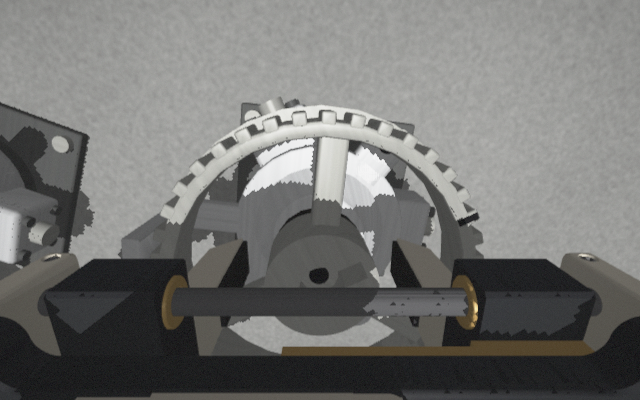

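The pulley turned with the tool: the spoke is still at about (331,180) and the mark at (469,217), while the pump base has rotated in view. Next I measure the mark's angle.

```bash
python3 - <<'E'
from h import *
for n,u,v in [('w3',470,210),('w4',470,217)]:
    c=load(n); d=atz(c,u,v,.156)-[.583,-.092,.156]; print(n,np.degrees(np.arctan2(d[1],d[0])),np.hypot(*d[:2]))
E
```

```text
w3 -37.26458927139262 0.0747838668408593
w4 -10.378929144858736 0.0751373073114546
```

```bash
python3 -m creep '[0.87,-0.0003,0,-0.0005,0.12, 0.87,-0.0003,0,-0.0005,0.12, 0.87,-0.0003,0,-0.0005,0.12, 0.87,-0.0003,0,-0.0005,0.12, 0.87,-0.0003,0,-0.0005,0.12, 0.87,-0.0003,0,-0.0005,0.12]'
```

```text
time: 5.4
tool_pos: [0.5808, -0.0916, 0.1503]
tool_rot: [3.137, -0.008, 1.64]
contact_force: [-0.5, -0.6, -0.2]
opening: 0.0802
```

```bash
python3 -m creep '[0.87,0,0,-0.0005,0.12, 0.87,0,0,-0.0005,0.12, 0.87,0,0,-0.0005,0.12, 0.87,0,0,-0.0005,0.12, 0.87,0,0,-0.0005,0.12]'
```

```text
time: 6.02
tool_pos: [0.5802, -0.0914, 0.1478]
tool_rot: [3.137, -0.008, 2.249]
contact_force: [0.6, 0.3, -0.0]
opening: 0.0801
```

```bash
python3 -m creep '[0.87,0.0025,-0.0005,0.004,0.1, 0.87,0,0,0.002,0.1, 0.87,0,0,0,0.1, 0.87,0,0,0,0.1, 0.87,0,0,0,0.1, 0.87,0,0,0,0.1, 0.87,0,0,0,0.1, 0.87,0,0,0,0]'; python3 - <<'E'
from h import *
c=snap('wrist','w5')
E
```

```text
time: 7.02
tool_pos: [0.5815, -0.0919, 0.1536]
tool_rot: [3.139, -0.011, 2.955]
contact_force: [-0.2, -0.1, 0.6]
opening: 0.08
```

View pics/w5.png

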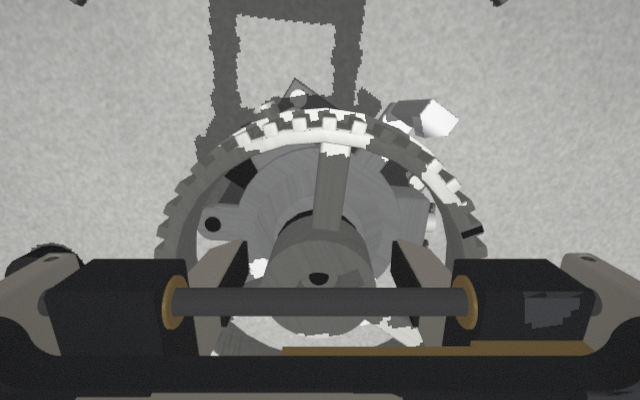

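```bash
python3 - <<'E'
from h import *
c=load('w5')
for u,v,z in [(472,230,.156),(430,120,.147)]:
    d=atz(c,u,v,z)-[.583,-.092,z]; print(np.degrees(np.arctan2(d[1],d[0])),np.hypot(*d[:2]))
E
```

```text
102.08047505945045 0.07538120775353953
136.84168098446236 0.09081514621843616
```

```bash
python3 -m creep '[0.87,0.0015,0,0,0.1, 0.87,0,0,0,0.1, 0.87,0,0,0,0.08, 0.87,0,0,0,0.08, 0.87,0,0,0,0.05]'; python3 -m creep '[0.87,0,0,0,0.05, 0.87,0,0,0,0.05]'; python3 - <<'E'
from h import *
print(telemetry.observe()['torque'])
c=snap('wrist','w6')
E
```

```text
time: 7.7
tool_pos: [0.5825, -0.0919, 0.1535]
tool_rot: [3.139, -0.012, -2.922]
contact_force: [-0.7, 0.3, -0.5]
opening: 0.0796
time: 7.95
tool_pos: [0.5823, -0.092, 0.1536]
tool_rot: [3.139, -0.012, -2.826]
contact_force: [-0.3, -0.7, 0.4]
opening: 0.0798
[ 0.05993036 -0.0809585   0.02211375]
```

View pics/w6.png

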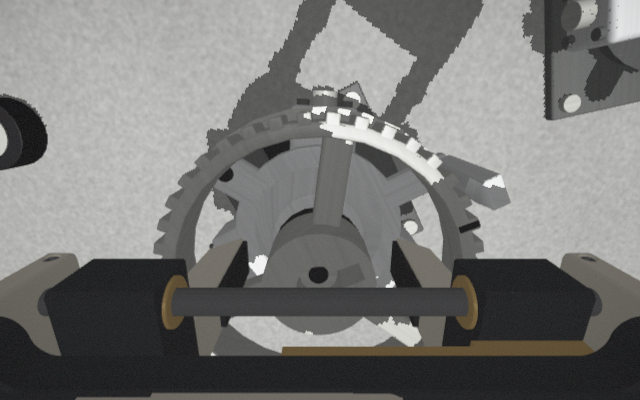

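```bash
python3 - <<'E'
from h import *
c=load('w6')
for u,v,z in [(472,228,.156),(492,190,.147),(440,170,.147)]:
    d=atz(c,u,v,z)-[.583,-.092,z]; print(np.degrees(np.arctan2(d[1],d[0])),np.hypot(*d[:2]))
E
```

```text
130.5630486886191 0.07537350392821628
136.6346049738415 0.09211149275655792
151.78882342027023 0.07723625101713127
```

```bash
python3 -m creep '[0.87,0,0,0,0.04, 0.87,0,0,0,0.03]'; python3 - <<'E'
from h import *
print(telemetry.observe()['torque'])
c=snap('wrist','w7')
cv2.imwrite('pics/w7z.png',cv2.resize(c['image'][90:270,340:540,::-1],None,fx=3,fy=3,interpolation=cv2.INTER_CUBIC))
E
```

```text
time: 8.25
tool_pos: [0.5823, -0.0921, 0.1536]
tool_rot: [3.139, -0.012, -2.757]
contact_force: [-1.2, -0.1, -0.3]
opening: 0.0802
[ 0.04387868 -0.02712909 -0.03464759]
```

View pics/w7z.png

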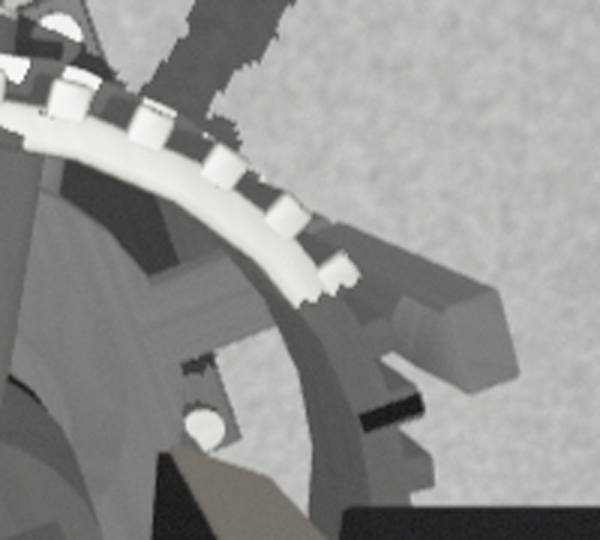

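```bash
python3 - <<'E'
from h import *
c=load('w7')
print(np.array(c['R']).round(3))
for a in [131,134,137,140]:
    th=np.radians(a); e=np.array([np.cos(th),np.sin(th)]); n=np.array([-e[1],e[0]])
    f=lambda r,w,z=.147: ((proj(c,[*(np.array([.583,-.092])+r*e+w*n),z])-[340,90])*3).round().astype(int)
    print(a,'tip',f(83,0)if 0 else f(.083,0),'back',f(.098,.008),f(.098,-.008),'mark',f(.076,0,.156),f(.076,0,.153))
E
```

```text
[[-0.376  0.927  0.003]
 [ 0.886  0.359  0.293]
 [ 0.27   0.112 -0.956]]
131 tip [424 403] back [510 328] [526 419] mark [407 439] [398 431]
134 tip [418 379] back [502 299] [523 390] mark [401 416] [392 408]
137 tip [411 355] back [491 270] [518 360] mark [394 393] [385 386]
140 tip [402 331] back [478 242] [511 331] mark [386 370] [377 364]
```

```bash
python3 - <<'E'
from h import *
c=load('w7')
for nm,x,y,z in [('mo',424,402,.156),('mi',362,418,.156),('mo',424,402,.153),('mi',362,418,.153),('b1',497,290,.147),('b2',520,370,.147)]:
    d=atz(c,340+x/3,90+y/3,z)[:2]-[.583,-.092]; print(nm,np.degrees(np.arctan2(d[1],d[0])).round(1),np.hypot(*d).round(4))
E
python3 -m creep '[0.87,0,0,0,0.03, 0.87,0,0,0,0.03]'; python3 - <<'E'
from h import *
print(telemetry.observe()['torque'])
c=snap('wrist','w8')
cv2.imwrite('pics/w8z.png',cv2.resize(c['image'][90:270,340:540,::-1],None,fx=3,fy=3,interpolation=cv2.INTER_CUBIC))
E
```

```text
mo 134.6 0.0797
mi 135.5 0.0705
mo 133.4 0.0808
mi 134.1 0.0714
b1 139.7 0.0981
b2 131.3 0.0984
time: 8.55
tool_pos: [0.5823, -0.0922, 0.1536]
tool_rot: [3.139, -0.012, -2.694]
contact_force: [-0.1, -0.1, -1.0]
opening: 0.0796
[ 0.06266953 -0.06311274 -0.01090427]
```

View pics/w8z.png

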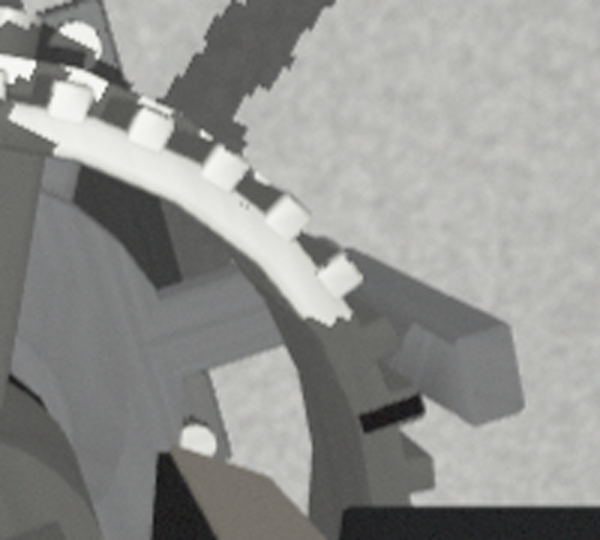

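```bash
cat > m.py <<'E'
from h import *
import sys
def meas(f,pts):
    c=load(f)
    for nm,x,y,z in pts:
        d=atz(c,340+x/3,90+y/3,z)[:2]-[.583,-.092]; print(nm,np.degrees(np.arctan2(d[1],d[0])).round(1),np.hypot(*d).round(4))
E
python3 -c "
from m import *
meas('w8',[('mo',424,402,.156),('mi',362,418,.156),('mo',424,402,.153),('b1',510,325,.147),('b2',524,407,.147)])"
python3 -m creep '[0.87,0,0,0,0.03, 0.87,0,0,0,0.03]'; python3 - <<'E'
from h import *
print(telemetry.observe()['torque'])
c=snap('wrist','w9'); c=snap('scene','s9')
cv2.imwrite('pics/w9z.png',cv2.resize(load('w9')['image'][90:270,340:540,::-1],None,fx=3,fy=3,interpolation=cv2.INTER_CUBIC))
E
```

```text
mo 138.2 0.0796
mi 139.1 0.0704
mo 137.0 0.0807
b1 139.6 0.0983
b2 131.2 0.0981
time: 8.85
tool_pos: [0.5823, -0.0921, 0.1536]
tool_rot: [3.139, -0.012, -2.629]
contact_force: [-0.2, -0.7, -0.5]
opening: 0.0797
[ 0.09527278 -0.08911511 -0.01743089]
```

View pics/w9z.png

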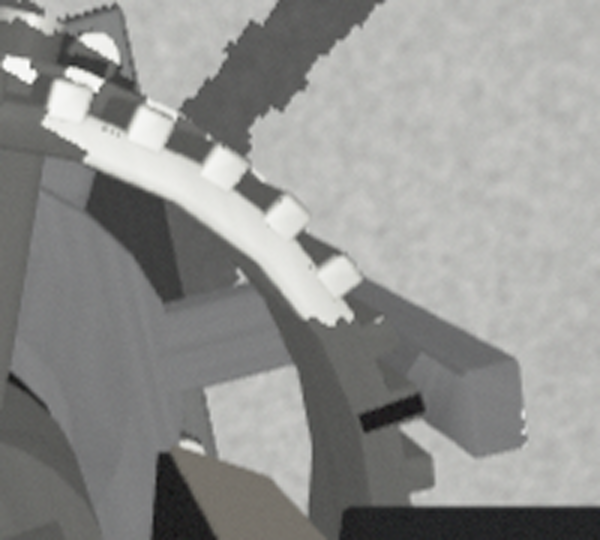

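```bash
python3 - <<'E'
from h import *
s=load('s9')['image'][170:330,210:390,::-1]
cv2.imwrite('pics/s9z.png',cv2.resize(s,None,fx=3.6,fy=3.6,interpolation=cv2.INTER_CUBIC))
cv2.imwrite('pics/w9b.png',cv2.resize(load('w9')['image'][90:350,200:500,::-1],None,fx=2.3,fy=2.3,interpolation=cv2.INTER_CUBIC))
E
python3 -c "
from m import *
meas('w9',[(str(z),424,402,z) for z in (.147,.15,.153,.156,.16,.163)]+[('b1',517,358,.147),('b2',526,440,.147)])"
```

```text
0.147 138.3 0.083
0.15 139.5 0.0818
0.153 140.7 0.0807
0.156 141.9 0.0796
0.16 143.6 0.0781
0.163 144.9 0.0771
b1 139.9 0.0982
b2 131.4 0.0981
```

View pics/s9z.png

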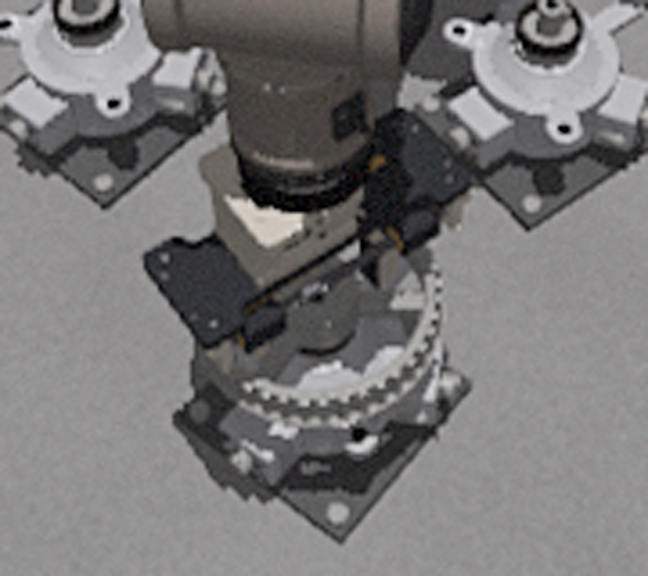

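View pics/w9b.png

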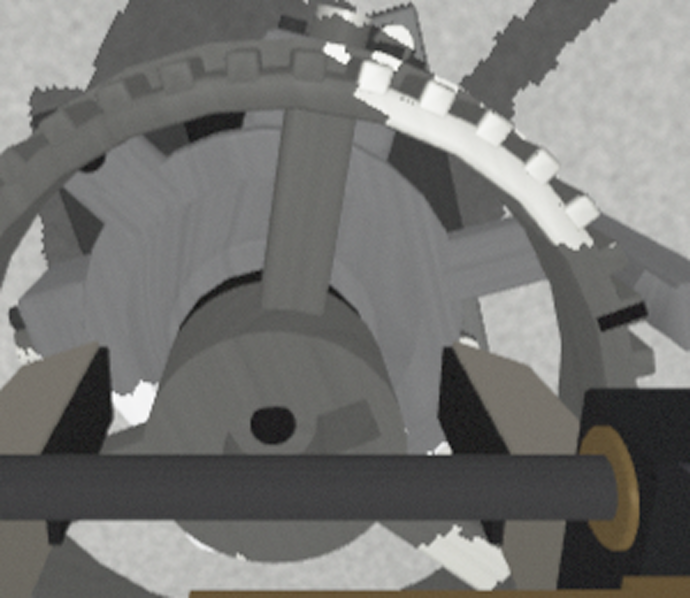

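```bash
python3 -m creep '[0.87,0,0,0,-0.05, 0.87,0,0,0,-0.05, 0.87,0,0,0.01,0, 0.87,0,0,0.02,0, 0.87,0,0,0.04,0, 0.87,0,0,0.04,0,0.87,0.01,0,0.04,0,0.87,0.01,0,0.04,0,0.87,0.01,0,0,0,0.87,0,0,0,0]'; python3 - <<'E'
from h import *
c=snap('wrist','w10')
E
```

```text
time: 10.2
tool_pos: [0.612, -0.091, 0.3558]
tool_rot: [-3.141, -0.006, -2.725]
contact_force: [-0.9, -0.4, -0.8]
opening: 0.0801
```

View pics/w10.png

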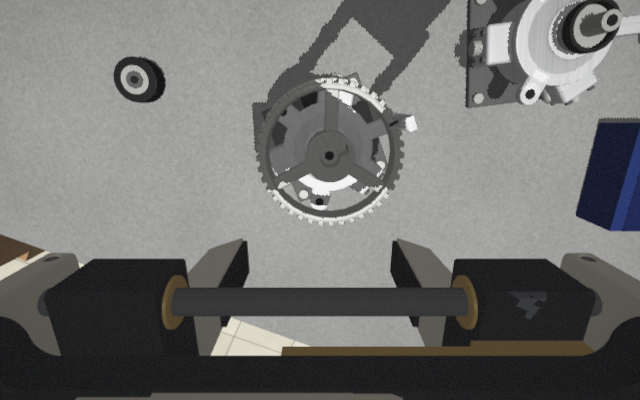

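```bash
python3 - <<'E'
from h import *
c=load('w10')
im=cv2.convertScaleAbs(c['image'][70:230,245:425,::-1],alpha=1.4,beta=20)
cv2.imwrite('pics/w10z.png',cv2.resize(im,None,fx=3.7,fy=3.7,interpolation=cv2.INTER_CUBIC))
E
```

```text
(no output)
```

View pics/w10z.png

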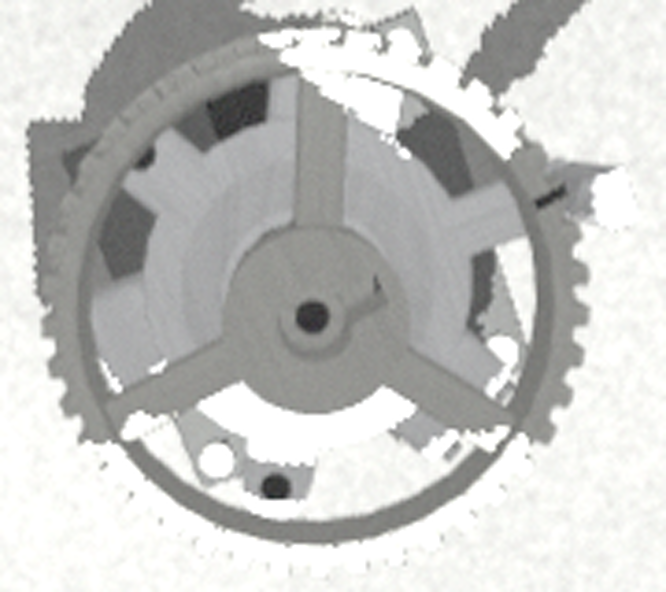

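```bash
python3 - <<'E'
from h import *
c=load('w10'); P=lambda x,y,z: atz(c,245+x/3.7,70+y/3.7,z)
ax=P(312,317,.147); print('shaft',ax)
for nm,x,y,z in [('mo',567,190,.156),('mi',537,206,.156),('mo',567,190,.159),('notch',381,284,.16),('ptr back',628,190,.147)]:
    d=(P(x,y,z)-[.583,-.092,z])[:2]; print(nm,np.degrees(np.arctan2(d[1],d[0])).round(1),np.hypot(*d).round(4))
# overlay predictions
im=cv2.imread('pics/w10z.png')
im=cv2.convertScaleAbs(c['image'][70:230,245:425,::-1],alpha=0.9); im=cv2.resize(im,None,fx=3.7,fy=3.7,interpolation=cv2.INTER_CUBIC)
def q(X): return tuple(int(v) for v in (proj(c,X)-[245,70])*3.7)
a0=np.array([.583,-.092])
th=np.radians(135.5); e=np.array([np.cos(th),np.sin(th)]); n=np.array([-e[1],e[0]])
pts=[a0+.083*e, a0+.098*e+.008*n, a0+.098*e-.008*n]
for p in pts: cv2.circle(im,q([*p,.147]),2,(0,0,255),-1)
for zc,col in [(.156,(0,255,0)),(.150,(255,0,0))]:
    for k in range(0,360,4):
        t=np.radians(k); cv2.circle(im,q([a0[0]+.0815*np.cos(t),a0[1]+.0815*np.sin(t),zc]),1,col,-1)
for zc,col in [(.160,(0,255,0)),(.156,(255,0,0))]:
    for k in range(0,360,8):
        t=np.radians(k); cv2.circle(im,q([a0[0]+.027*np.cos(t),a0[1]+.027*np.sin(t),zc]),1,col,-1)
cv2.imwrite('pics/w10o.png',im)
E
```

```text
shaft [ 0.58289036 -0.09092656  0.147     ]
mo 141.0 0.08
mi 140.9 0.0709
mo 141.4 0.0794
notch 143.0 0.0228
ptr back 135.5 0.0977
```

View pics/w10o.png

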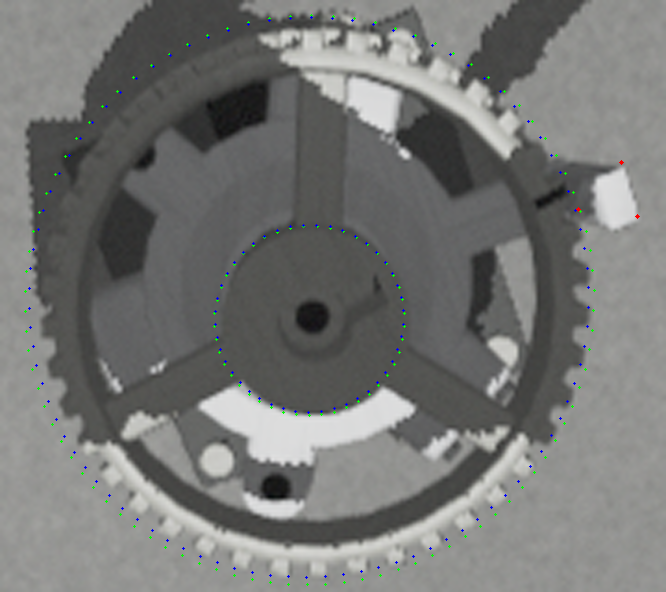

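```bash
python3 - <<'E'
from h import *
snap('scene','s10'); snap('top','t10')
a=load('s0' if 0 else 'scene0')['image'][210:320,250:350,::-1]; b=load('s10')['image'][210:320,250:350,::-1]
cv2.imwrite('pics/s10z.png',cv2.resize(np.hstack([a,b]),None,fx=4,fy=4,interpolation=cv2.INTER_CUBIC))
E
```

```text
(no output)
```

View pics/s10z.png

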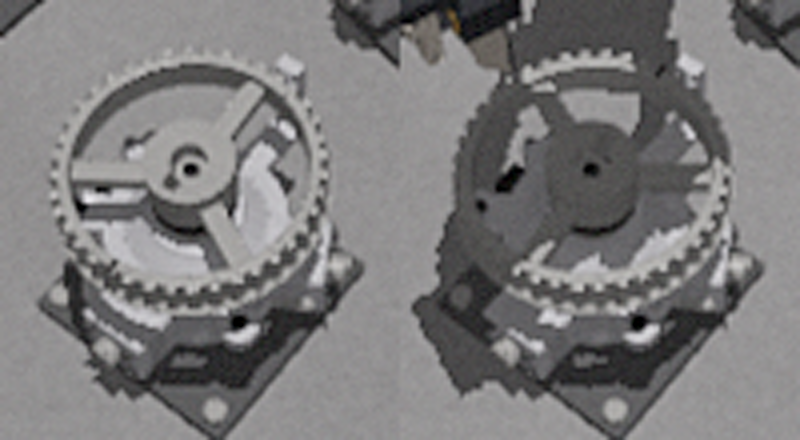

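```bash
python3 - <<'E'
from h import *
a0=np.array([.583,-.092]); th=np.radians(135.5); e=np.array([np.cos(th),np.sin(th),0]); n=np.array([-e[1],e[0],0])
def circ(r,h,z0,tilt):
    # plane passes through tilt axis; pin side up by tilt
    ex=np.cos(tilt)*e+np.array([0,0,np.sin(tilt)]); ez=np.cross(ex,n)
    O=np.array([*a0,z0])
    return [O+h*ez+r*(np.cos(t)*ex+np.sin(t)*n) for t in np.linspace(0,2*np.pi,120)]
out=[]
for f,(y0,x0) in [('scene0',(210,250)),('s10',(210,250))]:
    c=load(f)
    for z0,t in [(.129,.052),(.128,0)]:
        im=cv2.resize(c['image'][y0:y0+110,x0:x0+100,::-1],None,fx=4,fy=4,interpolation=cv2.INTER_CUBIC)
        for r,h,col in [(.0815,.026,(0,255,0)),(.069,.026,(0,0,255)),(.027,.03,(255,255,0)),(.0815,0,(255,0,0))]:
            for X in circ(r,h,z0,t):
                p=(proj(c,X)-[x0,y0])*4; cv2.circle(im,tuple(int(v) for v in p),1,col,-1)
        out.append(im[30:330])
cv2.imwrite('pics/ov.png',cv2.resize(np.vstack([np.hstack(out[:2]),np.hstack(out[2:])]),(800,600)))
E
```

```text
(no output)
```

View pics/ov.png

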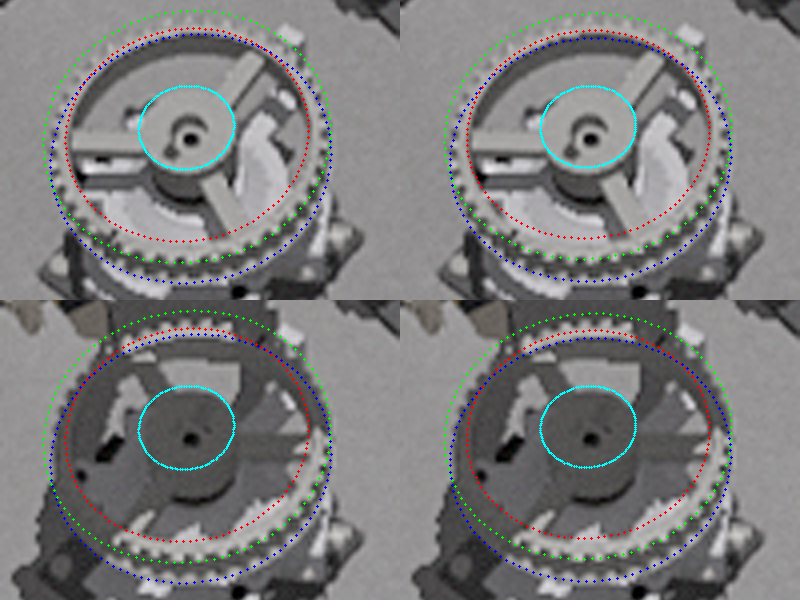

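```bash
python3 - <<'E'
from h import *
def fitc(f,box,sc):
    pass
c=load('w10'); P=lambda x,y,z: atz(c,245+x/3.7,70+y/3.7,z)
print(P(316,319,.16)-P(312,317,.147), P(316,319,.158)-P(312,317,.147))
c=load('w1'); im=c['image'][120:190,290:370,::-1]; 
d=load('w10'); im2=d['image'][120:190,290:370,::-1]
im2=cv2.convertScaleAbs(im2,alpha=1.6)
cv2.imwrite('pics/hub.png',cv2.resize(np.hstack([im,im2]),None,fx=5,fy=5,interpolation=cv2.INTER_CUBIC))
E
```

```text
[-1.68212480e-03  4.97285615e-05  1.30000000e-02] [-0.00141419  0.00024548  0.011     ]
```

View pics/hub.png

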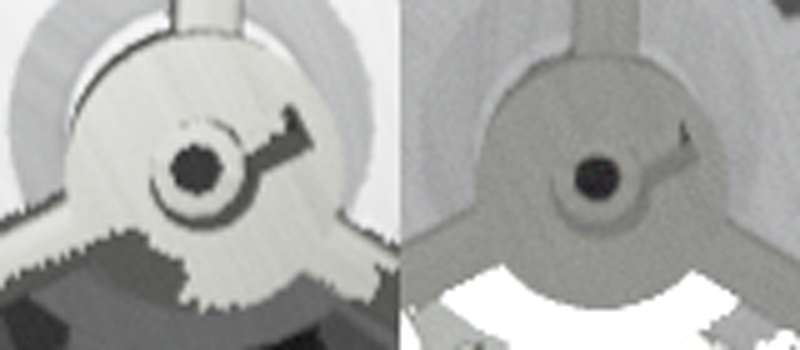

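```bash
python3 - <<'E'
from h import *
d=load('w10'); im2=d['image'][135:175,305:355,::-1].astype(float)
print(im2.min(),im2.max())
im2=np.clip((im2-30)*255/100,0,255).astype(np.uint8)
cv2.imwrite('pics/hub2.png',cv2.resize(im2,None,fx=14,fy=14,interpolation=cv2.INTER_CUBIC))
E
```

```text
18.0 193.0
```

View pics/hub2.png

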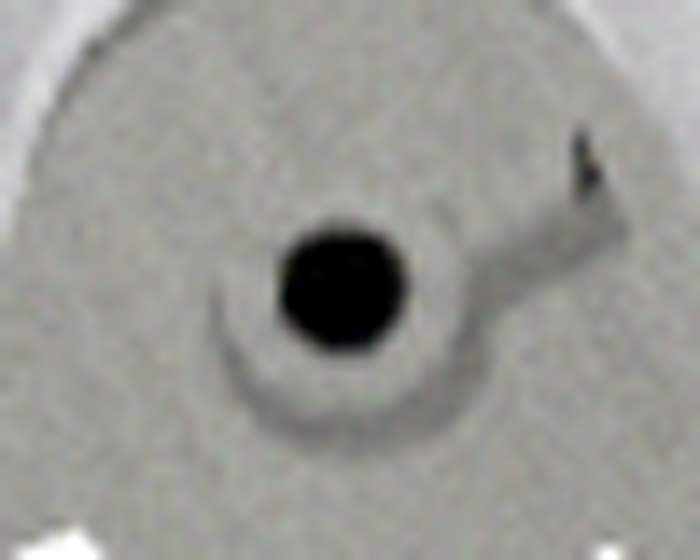

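```bash
python3 -m creep '[0.87,-0.015,0,-0.03,0, 0.87,-0.014,0,-0.04,0, 0.87,0,0,-0.03,0, 0.87,0,0,-0.02,0, 0.87,0,0,0,0]'; python3 - <<'E'
from h import *
print(telemetry.observe()['tool_pos'])
E
```

```text
time: 10.98
tool_pos: [0.5781, -0.0905, 0.2308]
tool_rot: [3.139, -0.01, -2.725]
contact_force: [-0.4, -0.6, -0.0]
opening: 0.0801
[ 0.57807311 -0.09053268  0.23081085]
```

```bash
python3 -m creep '[0.87,0.0045,-0.0015,-0.02,0, 0.87,0,0,-0.01,0, 0.87,0,0,0,0]'; python3 -m creep '[0.87,0,0,-0.012,0, 0.87,0,0,-0.012,0, 0.87,0,0,-0.01,0, 0.87,0,0,-0.005,0, 0.87,0,0,0,0]'
```

```text
time: 11.35
tool_pos: [0.5832, -0.0923, 0.2028]
tool_rot: [3.141, -0.008, -2.724]
contact_force: [-0.5, -0.2, -0.7]
opening: 0.08
time: 11.98
tool_pos: [0.5835, -0.0923, 0.1626]
tool_rot: [-3.141, -0.006, -2.724]
contact_force: [0.2, 0.1, 0.1]
opening: 0.0799
```

```bash
python3 -m creep '[0.87,0,0,-0.008,0, 0.87,0,0,0,0.05, 0.87,0,0,0,0.05]'; python3 -m creep '[0.87,0,0,0,0.04, 0.87,0,0,0,0.04]';python3 -m creep '[0.87,0,0,0,0.03, 0.87,0,0,0,0.03]'; python3 - <<'E'
from h import *
print(telemetry.observe()['torque'])
c=snap('wrist','w11')
cv2.imwrite('pics/w11z.png',cv2.resize(c['image'][90:270,340:540,::-1],None,fx=3,fy=3,interpolation=cv2.INTER_CUBIC))
E
```

```text
time: 12.35
tool_pos: [0.5837, -0.0925, 0.154]
tool_rot: [-3.14, -0.006, -2.622]
contact_force: [-0.9, -0.6, 1.1]
opening: 0.0801
time: 12.6
tool_pos: [0.5831, -0.0934, 0.1536]
tool_rot: [-3.14, -0.008, -2.539]
contact_force: [-2.1, -3.4, 1.3]
opening: 0.0801
time: 12.85
tool_pos: [0.5821, -0.0948, 0.1534]
tool_rot: [-3.14, -0.011, -2.477]
contact_force: [-4.0, -4.0, 1.8]
opening: 0.0797
[-0.67145306  0.47646458 -0.26286459]
```

View pics/w11z.png

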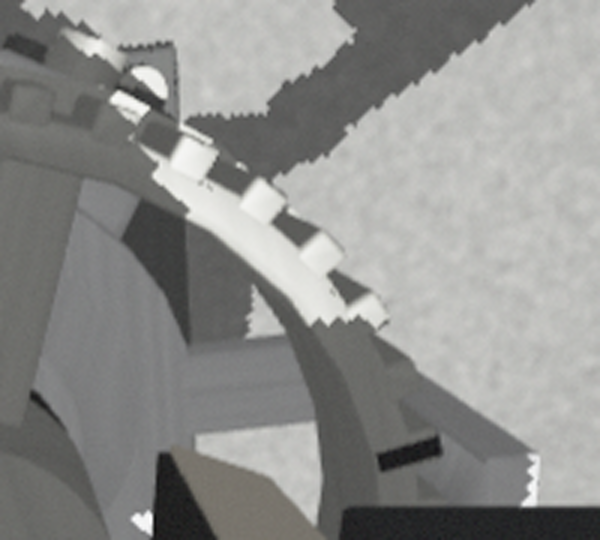

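The push now meets about 5.7 N, and the mark lags the tool (440,445 against 424,402 in the crop before). The pulley is blocked by the pin, so the notch has engaged. Next I back off, rise, shut the gripper and press.

```bash
python3 -m creep '[0.87,0,0.001,0,-0.08, 0.87,0,0.001,0,-0.08, 0.87,0,0,0.015,0, 0.87,0,0,0.025,0, 0.87,0,0,0.02,0, 0.1,0,0,0,0, 0.1,0,0,0,0, 0.1,0,0,0,0, 0.1,0,0,0,0]' 20; python3 - <<'E'
from h import *
c=snap('wrist','w12'); print(telemetry.observe()['tool_pos'],telemetry.observe()['opening'])
E
```

```text
time: 14.02
tool_pos: [0.5831, -0.0912, 0.2162]
tool_rot: [-3.14, -0.007, -2.63]
contact_force: [0.4, -0.2, 0.0]
opening: 0.0447
[ 0.58308331 -0.09121209  0.21617859] 0.040474502949984635
```

View pics/w12.png

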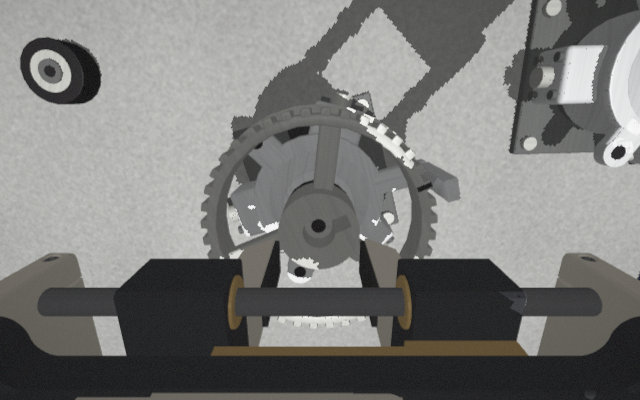

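```bash
python3 -m creep '[0.1,0,-0.0008,-0.008,0, 0.1,0,0,-0.008,0, 0.1,0,0,-0.006,0, 0.1,0,0,0,0]'; python3 -m creep '[0.1,0,0,-0.005,0, 0.1,0,0,-0.003,0]'
```

```text
time: 14.58
tool_pos: [0.5825, -0.092, 0.1912]
tool_rot: [3.141, -0.009, -2.63]
contact_force: [-0.2, -0.0, -0.6]
opening: 0.0095
time: 14.82
tool_pos: [0.5827, -0.092, 0.1831]
tool_rot: [3.142, -0.008, -2.63]
contact_force: [-0.1, -1.2, 2.3]
opening: 0.0094
```

Contact came at TCP z of about 0.183, which puts the hub top at 0.158, as expected for a pulley dropped onto the ring. Now I press.

```bash
for i in 1; do python3 -m creep '[0.1,0,0,-0.003,0, 0.1,0,0,-0.003,0, 0.1,0,0,-0.003,0]'; done; python3 -m creep '[0.1,0,0,-0.003,0, 0.1,0,0,-0.003,0]'
```

```text
time: 15.2
tool_pos: [0.5831, -0.0922, 0.1771]
tool_rot: [-3.139, -0.006, -2.63]
contact_force: [-3.5, 0.3, 7.3]
opening: 0.0091
time: 15.45
tool_pos: [0.5833, -0.0923, 0.1744]
tool_rot: [-3.137, -0.004, -2.63]
contact_force: [-7.7, 2.5, 20.5]
opening: 0.0093
```

```bash
python3 -m creep '[0.1,0,0,-0.004,0, 0.1,0,0,-0.004,0]';  python3 -m creep '[0.1,0,0,-0.005,0, 0.1,0,0,-0.005,0]'
```

```text
time: 15.7
tool_pos: [0.5836, -0.0924, 0.1742]
tool_rot: [-3.132, -0.0, -2.63]
contact_force: [-9.8, 1.9, 26.7]
opening: 0.0093
time: 15.95
tool_pos: [0.584, -0.0925, 0.1741]
tool_rot: [-3.125, 0.005, -2.629]
contact_force: [-12.9, 2.6, 31.8]
opening: 0.009
```

```bash
python3 -m creep '[0.1,0,0,0.003,0, 0.1,0,0,0.01,0, 0.1,0,0,0.03,0, 0.1,0,0,0.04,0, 0.1,0,0,0.04,0, 0.1,0.01,0,0.04,0, 0.1,0.01,0,0.02,0, 0.1,0.01,0,0,0, 0.1,0,0,0,0]'; python3 - <<'E'
from h import *
c=snap('wrist','w13'); snap('scene','s13')
im=cv2.convertScaleAbs(c['image'][70:230,245:425,::-1],alpha=1.3)
cv2.imwrite('pics/w13z.png',cv2.resize(im,None,fx=3.3,fy=3.3,interpolation=cv2.INTER_CUBIC))
b=load('s13')['image'][180:330,220:380,::-1]
cv2.imwrite('pics/s13z.png',cv2.resize(b,None,fx=4,fy=4,interpolation=cv2.INTER_CUBIC))
E
```

```text
time: 17.08
tool_pos: [0.6143, -0.0924, 0.3653]
tool_rot: [-3.124, 0.006, -2.629]
contact_force: [0.1, -0.3, 0.3]
opening: 0.0093
```

View pics/w13z.png

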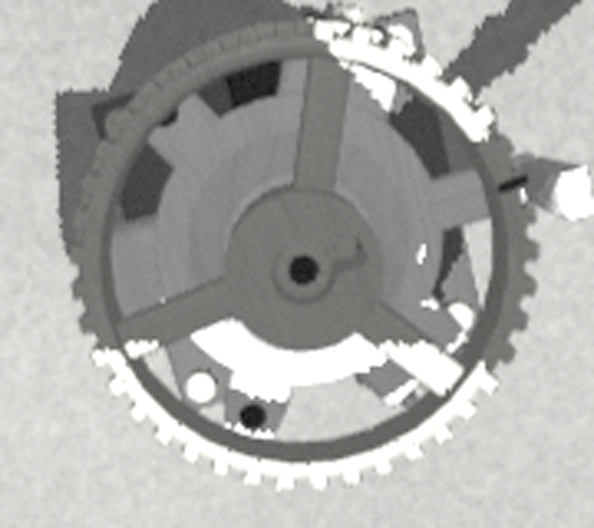

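View pics/s13z.png

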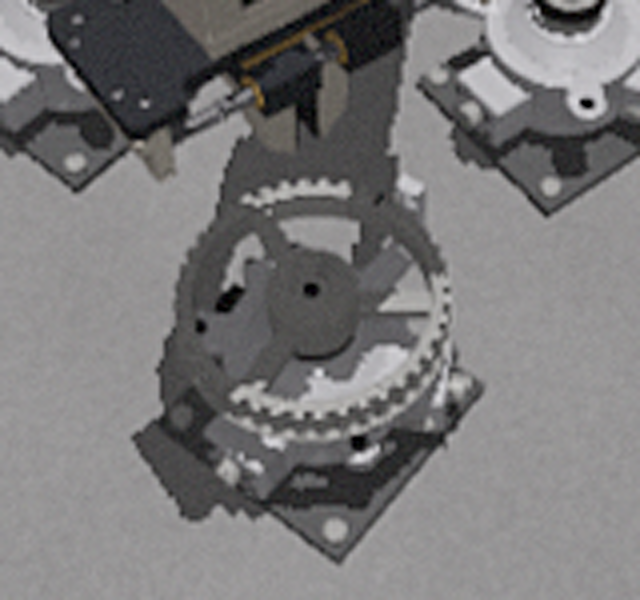

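```bash
python3 - <<'E'
from h import *
c=load('w13'); print(atz(c,245+302/3.3,70+269/3.3,.147))
a0=atz(c,245+302/3.3,70+269/3.3,.147)[:2]
im=cv2.resize(c['image'][70:230,245:425,::-1],None,fx=4,fy=4,interpolation=cv2.INTER_CUBIC)
for r,z,col in [(.069,.146,(0,0,255)),(.027,.15,(255,255,0)),(.0815,.146,(0,255,0))]:
    for t in np.linspace(0,2*np.pi,90):
        p=(proj(c,[a0[0]+r*np.cos(t),a0[1]+r*np.sin(t),z])-[245,70])*4; cv2.circle(im,tuple(int(v) for v in p),1,col,-1)
for r in (.06,.076,.083,.098):
    t=np.radians(135.5); p=(proj(c,[a0[0]+r*np.cos(t),a0[1]+r*np.sin(t),.147])-[245,70])*4; cv2.circle(im,tuple(int(v) for v in p),3,(255,0,255),-1)
cv2.imwrite('pics/w13o.png',im)
E
```

```text
[ 0.58274173 -0.0913656   0.147     ]
```

View pics/w13o.png

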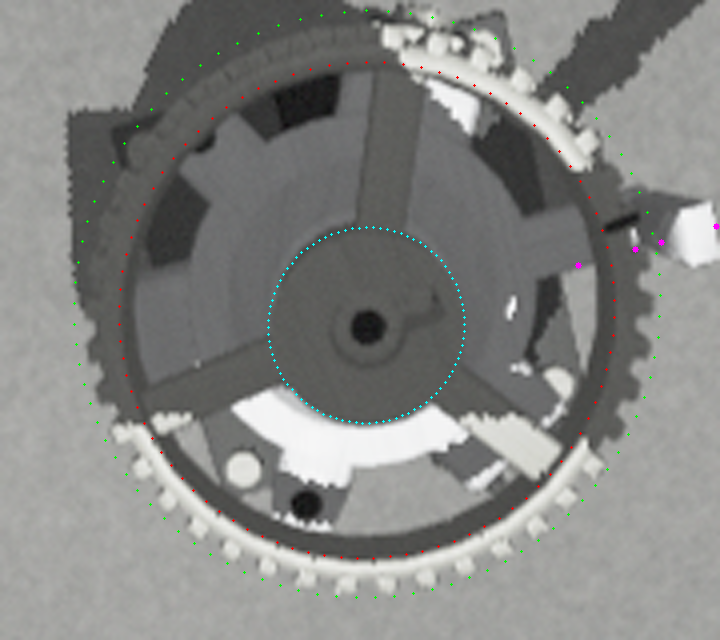

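The hub and rim-inner circles predicted for a flat, fully home pulley match the picture all round. The press stopped hard with the hub top at about 0.149 m, against 0.150 m expected. The tool is clear, so I hand in.

```bash
python3 -c "
from h import *
print(telemetry.observe()['contact_force']); print(workorder.hand_in())"
```

```text
[-0.91202544  0.71682694 -0.06119101]
the job is handed in; nothing more can be done
None
```

I turned the pulley about 180° counter-clockwise until the pin stopped it. I then pressed the hub home with the nearly shut fingertips, moved clear and handed the job in at about 17 s. No verdict was given.

**Turning:** I put both fingertips in the windows and pushed on a spoke. I first passed the alignment angle without noticing the notch drop over the pin. I lifted the fingers clear, looked, and went back in. A second push met about 5.7 N and the pulley stopped following the tool, which showed the notch was over the pin.

**Pressing:**
- I touched the hub top at about 0.158 m, as expected with the notch over the pin.
- It slid down about 9 mm (8 mm expected) and stopped hard at about 0.149 m (0.150 m expected).
- The highest upward force I read was 32 N, with about 13 N sideways.

**Last checks:**
- **Fit:** in the final wrist picture, the hub and inner rim match the predicted circles for a pulley flat and home.
- **Contact:** the tool was clear of everything, with forces near zero.
- **Bystanders:** I never reached for the carton, idler, bolt or socket. I did not measure their positions at the end.

**One reading was off:** by eye, the timing mark sits about 5° past the pointer. That is about 1.5 mm at the pin, within the notch's play and the 3 mm limit, so I did not correct it.

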